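Put the flared gouge away and lock the tool case

ROBOT

A 6-joint arm with a two-finger parallel gripper is mounted at the origin on the work surface. World frame = base frame: x ahead of the robot, y to its left, z up, the work surface at z = 0. Lengths are in mm, angles in rad, forces in N, time in s.
With the tool pointing down it reaches from about 325 to 850 mm from the base axis. Payload 15.5 kg.
Tool frame: the origin (TCP) lies on the centre line of the jaws, within the pads' length; the fingertips stand 25 mm ahead of it and the grasp point (between the pads) lies 6 mm ahead of it; z points along the fingers, x is the direction in which the jaws open and shut, and the axes are right-handed (so a half turn about z gives the same grasp; the last joint's range is limited). The gripper opens to 91 mm and grips with 3 to 60 N. Pads are 32 mm wide; open, the fingers measure 118 mm over their backs; the gripper's body (76 mm by 178 mm) begins 60 mm behind the grasp point.
Start: joints at [1.222, 0.494, 1.345, -0, 1.302, -0.096], TCP at [156.923, 604.981, 238.915] pointing down, gripper open.
Joint ranges: [-2.91, 2.91], [-0.82, 2.16], [0.22, 2.67], [-1.22, 4.37], [0.12, 2.79], [-3.08, 3.08]. Speed limits (rad/s): [1.89, 1.89, 2.57, 3.01, 3.01, 3.01].

INTERFACE

Orientations are given as a unit quaternion [w, x, y, z].
In Python, from station import observe, capture, finish_job gives the robot as it stands.
- The arm moves only by the shell command python3 -m creep 'ROWS' [FORCE]. ROWS is JSON, a list of rows, each a list of 3 entries, a list of its own where there are three numbers: the shift along the tool's x, y, z in cm, then the turn, a rotation vector about the tool's x, y, z in rad, then the finger opening in cm, from 0 to 9.12. A call has 1 to 20 rows; each row is the pose to reach, as a shift and turn from the pose measured when the call began, along the tool's axes at that moment; what a row does not reach only later rows make up. A row lasts 1/8 s, in which the tool goes at most 62.5 mm and 10.7 degrees, less where a joint would pass 70% of its speed; a pose out of reach is approached as far as the arm can. A call with a gripper value outside its range is refused whole. The fingers move at their own pace and stop on an object; FORCE is the grip in N (left out, the last holds). Time passes only in rows, so rows that repeat a pose let the fingers close. It gives the time, the measured TCP pose, the force and the opening at its end, in the units of the state.
- observe(): the state, without advancing time (a new reading comes with each control period).
- capture(name): name is "scene" or "top"; returns a dict with "img" (480x640x3 uint8, red, green, blue), "intrinsics" (3x3 intrinsics, pixels), "camera_from_world" (4x4, takes a point from world to camera coordinates). Camera axes: x right, y down, z forward; pixel columns grow to the right and rows downward; lengths in mm; the calibration is good to about 2 mm. A picture is of the moment at which its call begins. There is no depth.
- finish_job(): hands the job in, once; it reports no verdict.
The state is a dict: "clock": time; "joints": joint angles; "qvel": joint speeds; "joint_efforts": joint torques, N m; "eef_pos": TCP position; "eef_rot": TCP orientation; "force": force on the tool from outside, world axes, zero at the start; "wrist_torque": the same for the moment, N m; "opening": finger opening in mm.
Only numpy, scipy, OpenCV 4.12 (cv2) and the standard library are available. Lean on these libraries where they do the work, as an engineer would, in place of code of your own. Each camera call takes 0.05 s, during which the arm holds its last target. There are 200 camera calls.

TASK

Lay the carving gouge with the flared, fishtail blade gently and flat in the wide front compartment of the open wooden tool case and let go of it. Then swing the case's lid fully shut without slamming it, and after that turn the wooden turn-button right in until it lies square across the lid. Leave the straight-bladed gouge, the sharpening stone in the case and everything else on the bench where they are.

Things in the scene. Friction and masses are not known exactly. Their poses are not given: they have to be found in the camera images.
- case: Wooden tool case fixed on the bench, 180 mm (its x) by 250 mm (its y), 50 mm high without lid; origin at the centre of its underside, z up. Walls and floor 8 mm thick. The lid is hinged along the rear (+x) top edge, at x = +90 mm, z = 50 mm. A post 34 by 32 mm, 62 mm high, against the middle of its +y side carries the turn-button, whose upright pivot is at x = 0, y = +141 mm.
- case_front (a point): Centre of the inner floor of the case's wide, free front compartment, at x = -32 mm, y = 0, z = 8 mm in the case. The compartment is 100 mm (x) by 234 mm (y) and 42 mm deep. Behind it a divider, 6 mm thick and 24 mm high, parts off the narrow rear compartment with the sharpening stone.
- lid (a joint): Angle of the lid in rad: 0 shut, 1.57 upright, at most 1.9. A panel 190 mm from hinge to free edge, 250 mm wide, 10 mm thick; its underside passes through the hinge line. Shut, its top is 60 mm above the bench and its free edge 10 mm past the case's front wall. The stiff hinge keeps it where it is left; about 1 to 3 N at the free edge moves it.
- lid_edge (a point): Middle of the lid's free edge (middle of its width and of its 10 mm thickness), 190 mm from the hinge line. Site axes turn with the lid: x from the free edge to the hinge, z out of the lid's outer face.
- turnbar (a joint): Angle of the turn-button about its upright pivot: at 0 its arm points along the case's -x, clear of the lid; it grows anticlockwise seen from above; at 1.57 the arm lies square across the lid (along the case's -y); stops at -0.6 and 1.6 rad. It stays where it is left; about 1 N at the knob turns it.
- turnbar_knob (a point): Centre of the upright round knob (18 mm diameter, 35 mm high) on the turn-button's arm, 70 mm from the pivot; its middle is 95.5 mm above the bench and its top 113 mm. The turn-button is a dark wooden bar 110 mm by 24 mm by 14 mm, its underside 64 mm and its top 78 mm above the bench; its long arm reaches 90 mm from the pivot.
- gouge_mid (a point): Middle of the flared gouge (190 mm long), on its axis, 13 mm above what it lies on. x points along it to the cutting edge, z up as it starts. Wooden eight-sided handle 26 mm thick from x = -95 to +20 mm, steel blade from +20 to +95 mm that widens like a fishtail to 38 mm. Weighs about 140 g and balances near this point; it lies on its handle, the blade clear of the bench.
- narrow_mid (a point): Middle of the other gouge, alike in handle and length but with a straight blade 10 mm wide. It stays where it is.
- stone_mid (a point): Centre of the grey sharpening stone, 36 by 120 by 22 mm, lying loose in the case's rear compartment; stays there.
- mallet_mid (a point): Round wooden carver's mallet standing on its head, 220 mm high, 86 mm across; the point is 110 mm up. Stays.
- offcut_mid (a point): Centre of a wooden offcut 50 by 95 by 24 mm. Stays.
- mug_mid (a point): White mug, 72 mm across, 85 mm high; the point is half-way up. Stays.
- jar_mid (a point): Amber jar, 66 mm across, 80 mm high; the point is half-way up. Stays.
Not all that is in view belongs to the job. What is shaped like the part that bears gouge_mid but orange is not meant.

How it is judged:
By the outcome, as a careful person would: the job done as asked, in the order asked, and still so for the second after the job is handed in, with the robot touching nothing.
It also fails if it takes over 61 s, if anything falls off the work surface, if the arm or the gripper's body presses on something with over 40 N, if the wrist force passes 120 N, or if a joint passes its speed limit or range.

## Working session

There is one attempt and no reset: what is moved stays moved. The work goes in short steps, Python scripts to look and compute and a shell command to move; the robot and the scene stay as the last step left them, time stands still between calls to the robot, and variables do not carry over. Pictures are saved under pics/ and viewed, about 8 in all and at most 12, crops included, and the job is handed in when it is done.

```bash
mkdir -p pics; ls; python3 - <<'E'
from station import observe,capture
import cv2,json
import numpy as np
for n in("scene","top"):
    c=capture(n); cv2.imwrite(f"pics/{n}0.png",c["img"][:,:,::-1])
    print(n,np.round(c["intrinsics"],1).tolist(),np.round(c["camera_from_world"],3).tolist())
print(observe())
E
```

```text
pics
scene [[502.0, 0.0, 317.1], [0.0, 502.0, 240.3], [0.0, 0.0, 1.0]] [[0.853, 0.521, -0.016, -418.204], [0.416, -0.7, -0.58, -155.151], [-0.313, 0.488, -0.814, 1654.513], [0.0, 0.0, 0.0, 1.0]]
top [[494.2, 0.0, 324.5], [0.0, 494.2, 248.4], [0.0, 0.0, 1.0]] [[-0.029, -0.999, 0.028, -7.757], [-0.998, 0.027, -0.059, 493.363], [0.058, -0.03, -0.998, 1288.767], [0.0, 0.0, 0.0, 1.0]]
{'clock': 0.1, 'joints': array([ 1.22149614e+00,  4.94113436e-01,  1.34605904e+00,  2.72301721e-05,
        1.30247913e+00, -9.54946143e-02]), 'qvel': array([-2.01872959e-04, -6.62891398e-04, -2.29492407e-03,  2.82333274e-04,
        1.68049576e-03,  6.73694584e-05]), 'joint_efforts': array([ 1.89522798e-03, -8.80239487e+01, -3.82546663e+01,  7.04371417e-02,
        4.82526433e-02,  5.04901294e-07]), 'eef_pos': array([156.8121071 , 604.69554632, 238.40603471]), 'eef_rot': array([ 2.71494170e-04,  7.90915950e-01,  6.11924570e-01, -4.54759451e-04]), 'force': array([-0.76877675, -0.54033964, -0.06107152]), 'wrist_torque': array([ 0.02744419, -0.04874405,  0.00760746]), 'opening': 91.49288027490486}
```

View pics/scene0.png

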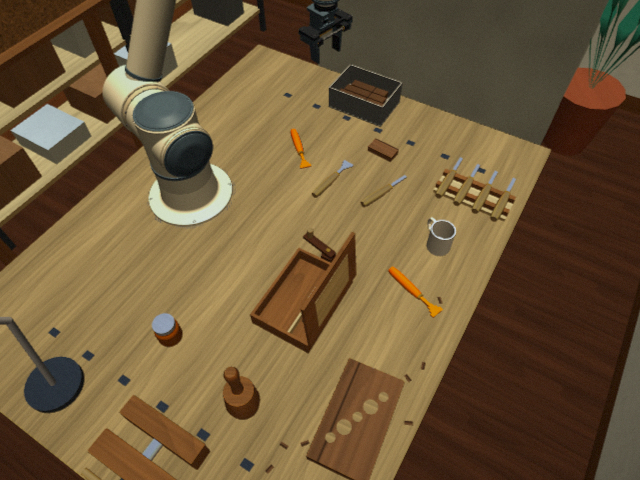

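View pics/top0.png

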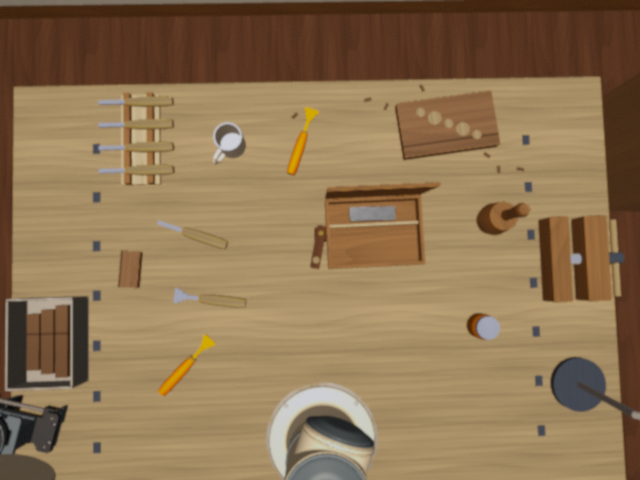

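The scene view shows the flared gouge at about (333,178) and the open case at (305,295). In the top view the flared gouge runs from (245,302) to the blade tip at (176,296), and the case spans about (325..424, 190..268). The turn-button is at (319,247) and the lid is near upright. I'll enlarge the top view of the case and gouge.

```bash
cat > h.py <<'E'
import numpy as np,cv2
from station import observe,capture
from scipy.spatial.transform import Rotation as R
def ray(c,u,v,z):
    K,T=c["intrinsics"],c["camera_from_world"]
    d=T[:3,:3].T@np.linalg.solve(K,[u,v,1.]); o=-T[:3,:3].T@T[:3,3]
    return o+d*(z-o[2])/d[2]
def proj(c,p):
    K,T=c["intrinsics"],c["camera_from_world"]
    q=K@(T[:3,:3]@np.asarray(p,float)+T[:3,3]); return q[:2]/q[2]
def crop(c,x0,y0,w,h,k,name):
    i=c["img"][y0:y0+h,x0:x0+w,::-1]
    cv2.imwrite(f"pics/{name}.png",cv2.resize(i,None,fx=k,fy=k,interpolation=cv2.INTER_CUBIC))
def toolrow(target,down_yaw=None):
    """shift (cm) in tool axes from now to world TCP target"""
    s=observe(); q=s["eef_rot"]; r=R.from_quat([q[1],q[2],q[3],q[0]])
    return r.inv().apply(np.asarray(target)-s["eef_pos"])/10, r
E
python3 - <<'E'
from h import *
c=capture("top"); crop(c,160,170,280,150,2.85,"top1")
d=capture("scene"); crop(d,240,140,170,220,2.7,"scene1")
# gouge mask: handle darker/browner & blade bluish vs bench
im=c["img"][285:316,165:255].astype(int)
bl=(im[...,2]>im[...,0]-5)
ys,xs=np.nonzero(bl); print("blade",len(xs),xs.min()+165,xs.max()+165,ys.mean()+285)
for u,v in[(246,302),(174,296),(200,298)]: print(ray(c,u,v,13).round(1))
E
```

```text
blade 154 174 197 295.94805194805195
[358.4 187.4  13. ]
[379.6 373.7  13. ]
[372.4 306.6  13. ]
```

View pics/top1.png

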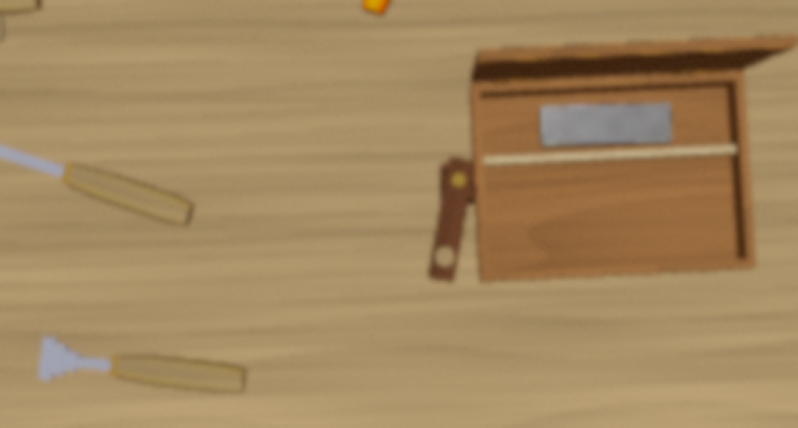

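View pics/scene1.png

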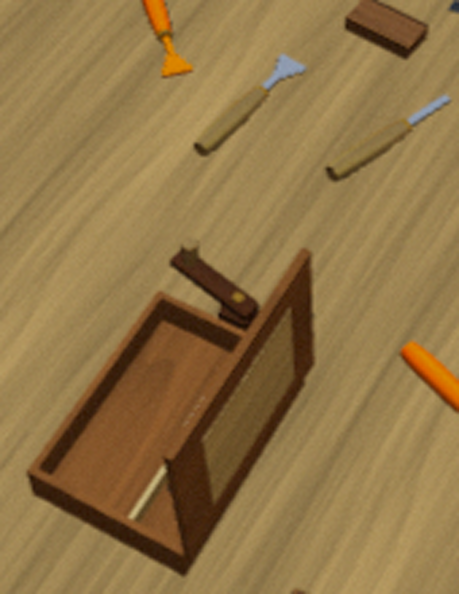

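The top crop shows the gouge with its fishtail at (60,360) and the handle to (245,380). The case rim corners are about (481,280), (753,267), (472,82) and (742,72). The turn-button pivot is at (458,180) and the knob top at (445,257). In the scene crop the lid stands near upright.

```bash
python3 - <<'E'
from h import *
c=capture("top"); f=lambda u,v,z: ray(c,160+u/2.85,170+v/2.85,z)
P=[f(481,280,50),f(753,267,50),f(472,82,50),f(742,72,50)]
for p in P: print(p.round(1))
print("w",np.linalg.norm(P[0]-P[1]),np.linalg.norm(P[0]-P[2]),np.linalg.norm(P[1]-P[3]))
print("pivot",f(458,180,78),"knob",f(445,257,113))
d=capture("scene"); g=lambda u,v,z: ray(d,240+u/2.7,140+v/2.7,z)
# scene rim: +y front corner outer, -y front outer
Q=[g(162,293,50),g(30,474,50)]
for q in Q: print("scene",q.round(1))
front=(P[0]+P[1])/2; ydir=(P[0]-P[1])/np.linalg.norm(P[0]-P[1]); xdir=np.array([ydir[1],-ydir[0],0])
C=np.mean(P,axis=0);print("yaw",np.arctan2(xdir[1],xdir[0]),"C",C)
def case(p): return [C+xdir*p[0]+ydir*p[1]+[0,0,p[2]-50]][0]
print("pivot pred",case([0,141,78]))
for a in np.arange(1.2,1.91,.1):
  e=[case([90-190*np.cos(a)+10*np.sin(a)*k,s*125,50+190*np.sin(a)+10*np.cos(a)*k]) for s in(1,-1) for k in (0,1)]
  print(round(a,2),[((proj(d,x)-[240,140])*2.7).round(0).tolist() for x in e],[((proj(c,x)-[160,170])*2.85).round(0).tolist() for x in e])
# gouge in scene
for z,p in((13,(358.4,187.4,13)),(13,(379.6,373.7,13))): print((proj(d,p)-[240,140])*2.7)
E
```

```text
[439.7 -30.   50. ]
[ 444.4 -276.2   50. ]
[619.  -27.1  50. ]
[ 622.2 -273.4   50. ]
w 246.250104137257 179.35537142109652 177.7813850864464
pivot [527.82043523 -11.27630585  78.        ] knob [459.05604297   2.51487458 113.        ]
scene [450.5 -29.3  50. ]
scene [ 455.1 -278.3   50. ]
yaw 0.019278464924051254 C [ 531.31224607 -151.69388255   50.        ]
pivot pred [528.5941509  -10.72008372  78.        ]
1.2 [[244.0, 229.0], [253.0, 231.0], [101.0, 431.0], [109.0, 434.0]] [[480.0, 134.0], [480.0, 121.0], [799.0, 120.0], [800.0, 107.0]]
1.3 [[261.0, 233.0], [270.0, 235.0], [118.0, 437.0], [127.0, 441.0]] [[480.0, 110.0], [479.0, 97.0], [800.0, 96.0], [800.0, 83.0]]
1.4 [[278.0, 238.0], [288.0, 241.0], [136.0, 445.0], [146.0, 449.0]] [[479.0, 85.0], [478.0, 72.0], [800.0, 71.0], [800.0, 58.0]]
1.5 [[296.0, 245.0], [306.0, 248.0], [155.0, 453.0], [165.0, 458.0]] [[478.0, 60.0], [477.0, 47.0], [799.0, 47.0], [799.0, 34.0]]
1.6 [[314.0, 252.0], [324.0, 257.0], [174.0, 463.0], [185.0, 469.0]] [[476.0, 36.0], [476.0, 23.0], [798.0, 22.0], [797.0, 10.0]]
1.7 [[333.0, 262.0], [342.0, 267.0], [194.0, 474.0], [204.0, 480.0]] [[475.0, 12.0], [474.0, -0.0], [796.0, -1.0], [795.0, -14.0]]
1.8 [[350.0, 272.0], [360.0, 278.0], [214.0, 486.0], [224.0, 493.0]] [[474.0, -11.0], [473.0, -22.0], [793.0, -24.0], [792.0, -36.0]]
1.9 [[368.0, 283.0], [377.0, 290.0], [233.0, 499.0], [243.0, 506.0]] [[473.0, -32.0], [472.0, -43.0], [790.0, -45.0], [788.0, -56.0]]
[195.84075911 149.96780801]
[287.87217881  59.41601807]
```

```bash
python3 - <<'E'
from h import *
s,r=toolrow([368.4,275.5,110]); print(s, r.as_matrix().round(3).tolist())
d=capture("scene"); g=lambda u,v,z: ray(d,240+u/2.7,140+v/2.7,z).round(1)
print("pivot",g(238,297,78),"knob",g(190,243,113))
E
```

```text
[-26.56792743  28.74600283  12.8804988 ] [[0.251, 0.968, -0.0], [0.968, -0.251, -0.0], [-0.0, -0.0, -1.0]]
pivot [533.1  -8.4  78. ] knob [467.2   4.1 113. ]
```

```bash
python3 -m creep '[[[-26.6,28.7,12.9],[0,0,1.43],6],[[-26.6,28.7,12.9],[0,0,1.43],6],[[-26.6,28.7,12.9],[0,0,1.43],6],[[-26.6,28.7,12.9],[0,0,1.43],6],[[-26.6,28.7,12.9],[0,0,1.43],6],[[-26.6,28.7,12.9],[0,0,1.43],6],[[-26.6,28.7,12.9],[0,0,1.43],6],[[-26.6,28.7,12.9],[0,0,1.43],6],[[-26.6,28.7,12.9],[0,0,1.43],6],[[-26.6,28.7,12.9],[0,0,1.43],6],[[-26.6,28.7,12.9],[0,0,1.43],6],[[-26.6,28.7,12.9],[0,0,1.43],6]]'
python3 - <<'E'
from h import *
s,r=toolrow([368.4,275.5,28]); print(s, r.as_matrix().round(3).tolist())
c=capture("scene");crop(c,260,100,160,120,4,"s2")
print((proj(c,[368.4,275.5,13])-[260,100])*4)
E
```

```text
clock: 1.85
eef_pos: [367.8, 275.6, 110.0]
eef_rot: [0.0, 0.998, -0.056, 0.0]
force: [0.1, 0.2, 0.5]
opening: 59.9
[6.22671737e-02 4.48819243e-03 8.19518739e+00] [[0.994, -0.111, 0.0], [-0.111, -0.994, -0.0], [0.0, 0.0, -1.0]]
[276.30756927 317.02782377]
```

View pics/s2.png

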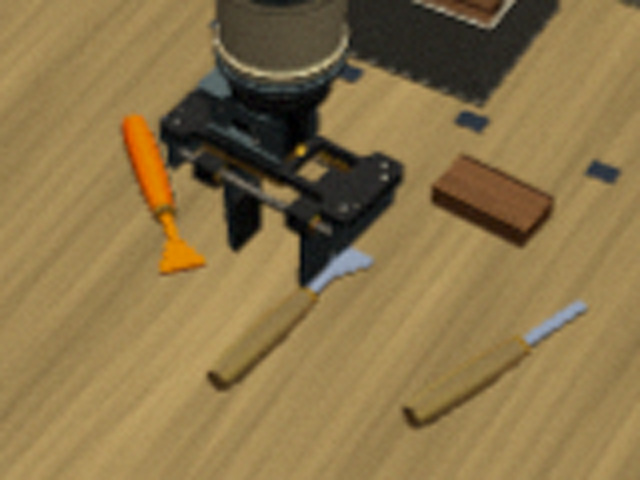

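The fingers stand over the handle just behind the ferrule, at about (276,317) in the crop, and nothing else is under them. Descending to grip.

```bash
python3 -m creep '[[[0.06,0,3],[0,0,0],6],[[0.06,0,5.5],[0,0,0],6],[[0.06,0,7],[0,0,0],6],[[0.06,0,7.9],[0,0,0],6],[[0.06,0,8.2],[0,0,0],6],[[0.06,0,8.2],[0,0,0],6],[[0.06,0,8.2],[0,0,0],0],[[0.06,0,8.2],[0,0,0],0],[[0.06,0,8.2],[0,0,0],0],[[0.06,0,8.2],[0,0,0],0],[[0.06,0,8.2],[0,0,0],0],[[0.06,0,8.2],[0,0,0],0]]' 25
```

```text
clock: 3.4
eef_pos: [368.6, 275.6, 28.0]
eef_rot: [-0.0, 0.998, -0.056, 0.0]
force: [-0.1, -0.0, 6.7]
opening: 25.7
```

```bash
python3 -m creep '[[[0,0,-2],[0,0,0],0],[[0,0,-7],[0,0,0],0],[[0,0,-13],[0,0,0],0],[[0,0,-14],[0,0,0],0],[[3,7,-14],[0,0,-0.03],0],[[6,13,-14],[0,0,-0.06],0],[[9,20,-14],[0,0,-0.09],0],[[12,27,-14],[0,0,-0.11],0],[[15,34,-14],[0,0,-0.13],0],[[17,39,-14],[0,0,-0.13],0],[[18,41.4,-14],[0,0,-0.13],0],[[18,41.4,-14],[0,0,-0.13],0],[[18,41.4,-14],[0,0,-0.13],0],[[18,41.4,-14],[0,0,-0.13],0]]'
python3 - <<'E'
from h import *
s,r=toolrow([502,-156,37]); print(s, r.as_matrix().round(3).tolist())
c=capture("scene");crop(c,230,170,160,200,3,"s3")
t=capture("top");crop(t,280,150,180,140,3,"t3"); a=cv2.imread("pics/s3.png");b=cv2.imread("pics/t3.png")
m=np.zeros((600,800,3),np.uint8);k=b.shape; b=cv2.resize(b,None,fx=.58,fy=.58); m[:600,:480]=a; m[:b.shape[0],480:480+b.shape[1]]=b;cv2.imwrite("pics/m3.png",m)
E
```

```text
clock: 5.15
eef_pos: [500.4, -154.5, 167.6]
eef_rot: [-0.0, 1.0, 0.01, -0.0]
force: [0.7, 0.0, -1.3]
opening: 25.9
[ 0.16624696  0.16334098 13.0558897 ] [[1.0, 0.019, -0.001], [0.019, -1.0, 0.001], [-0.001, -0.001, -1.0]]
```

View pics/m3.png

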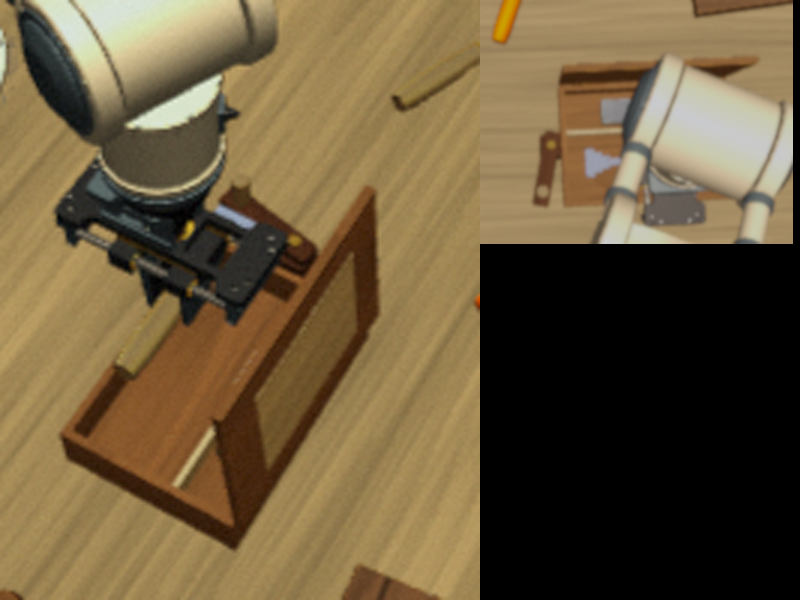

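The gouge is held level over the front compartment, with the fishtail toward +y and the lid clear of the gripper. Lowering it in.

```bash
python3 -m creep '[[[0.17,0.16,4],[0,0,0],0],[[0.17,0.16,8],[0,0,0],0],[[0.17,0.16,11],[0,0,0],0],[[0.17,0.16,12.2],[0,0,0],0],[[0.17,0.16,12.7],[0,0,0],0],[[0.17,0.16,12.9],[0,0,0],0],[[0.17,0.16,13.0],[0,0,0],0],[[0.17,0.16,13.05],[0,0,0],0],[[0.17,0.16,13.1],[0,0,0],0],[[0.17,0.16,13.1],[0,0,0],0]]'
```

```text
clock: 6.5
eef_pos: [502.5, -156.1, 37.0]
eef_rot: [-0.0, 1.0, 0.01, -0.0]
force: [-0.0, 0.4, -0.3]
opening: 25.8
```

```bash
python3 -m creep '[[[0,0,0.05],[0,0,0],0],[[0,0,0.09],[0,0,0],0],[[0,0,0.09],[0,0,0],0]]'; python3 - <<'E'
from h import *
print(observe()["force"],observe()["eef_pos"])
E
```

```text
clock: 6.88
eef_pos: [502.5, -156.1, 36.1]
eef_rot: [-0.0, 1.0, 0.01, -0.0]
force: [-0.2, -0.1, -1.4]
opening: 25.8
[-0.17068512 -0.09917221 -1.39301007] [ 502.45863726 -156.06667746   36.07762422]
```

```bash
python3 -m creep '[[[0,0,0.05],[0,0,0],0],[[0,0,0.1],[0,0,0],0],[[0,0,0.1],[0,0,0],0]]'; python3 -m creep '[[[0,0,0.04],[0,0,0],0],[[0,0,0.08],[0,0,0],0],[[0,0,0.08],[0,0,0],0]]'
```

```text
clock: 7.25
eef_pos: [502.5, -156.1, 36.0]
eef_rot: [-0.0, 1.0, 0.01, 0.0]
force: [-5.9, 2.3, 22.4]
opening: 25.9
clock: 7.62
eef_pos: [502.5, -156.0, 36.0]
eef_rot: [0.0, 1.0, 0.01, 0.0]
force: [-4.6, 2.0, 20.9]
opening: 25.9
```

```bash
python3 -m creep '[[[0,0,-0.01],[0,0,0],2.58],[[0,0,-0.01],[0,0,0],2.58],[[0,0,-0.01],[0,0,0],2.8],[[0,0,-0.01],[0,0,0],3.2],[[0,0,-0.01],[0,0,0],3.8],[[0,0,-0.01],[0,0,0],4.3],[[0,0,-0.01],[0,0,0],4.3]]'; python3 -m creep '[[[0,0,-1],[0,0,0],4.3],[[0,0,-4],[0,0,0],4.3],[[0,0,-9],[0,0,0],4.3],[[0,0,-13],[0,0,0],4.3],[[-6,0,-16],[0,0,0],2],[[-12,0,-20],[0,0,0],0],[[-15,0,-22],[0,0,0],0],[[-15,0,-22],[0,0,0],0],[[-15,0,-22],[0,0,0],0]]'
python3 - <<'E'
from h import *
c=capture("scene");crop(c,230,170,160,200,3,"s4")
t=capture("top");crop(t,280,150,180,140,3,"t4"); a=cv2.imread("pics/s4.png");b=cv2.imread("pics/t4.png")
m=np.zeros((600,800,3),np.uint8);b=cv2.resize(b,None,fx=.58,fy=.58); m[:600,:480]=a; m[:b.shape[0],480:480+b.shape[1]]=b;cv2.imwrite("pics/m4.png",m)
E
```

```text
clock: 8.5
eef_pos: [502.5, -156.1, 36.1]
eef_rot: [0.0, 1.0, 0.01, 0.0]
force: [-0.1, -0.4, -0.0]
opening: 43.0
clock: 9.62
eef_pos: [352.7, -159.2, 256.4]
eef_rot: [0.0, 1.0, 0.01, 0.001]
force: [0.3, 0.6, -0.1]
opening: 0.4
```

View pics/m4.png

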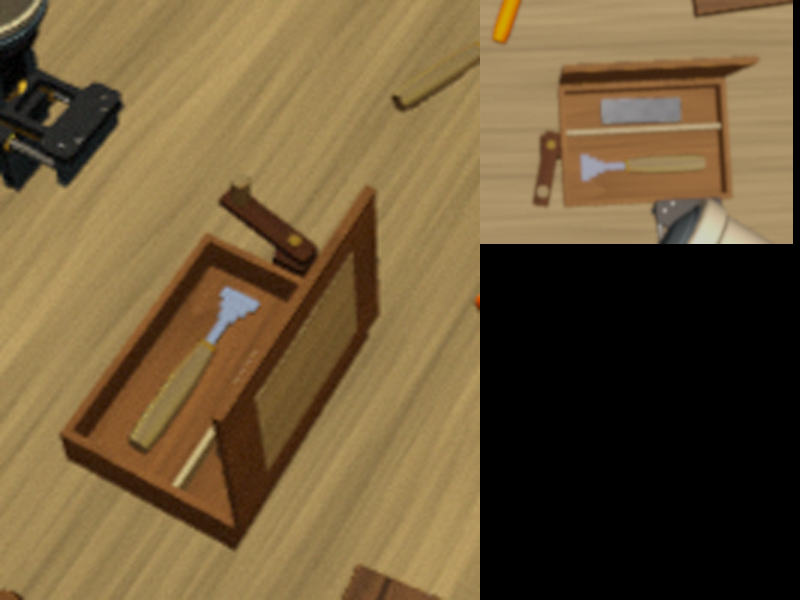

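The gouge lies along the middle of the front compartment with the fishtail toward +y, clear of the walls. The stone and divider are undisturbed. Next I go over the lid and down behind it.

```bash
python3 -m creep '[[[0,0,-5],[0,0,0],0],[[0,0,-9],[0,0,0],0],[[5,0,-9],[0,0,0],0],[[10,0,-9],[0,0,0],0],[[15,0,-9],[0,0,0],0],[[20,0,-9],[0,0,0],0],[[25,0,-9],[0,0,0],0],[[30,0,-9],[0,0,0],0],[[31.5,0,-9],[0,0,0],0],[[31.5,0,-9],[0,0,0],0],[[31.5,0,-9],[0,0,0],0]]'; python3 - <<'E'
from h import *
s,r=toolrow([668,-153,245]);print(s)
a=np.arange(1.55,-.01,-.1)
s,_=toolrow([0,0,0])
for t in a:
    p=[624-170*np.cos(t)+10*np.sin(t)+13.5,-153,50+170*np.sin(t)+10*np.cos(t)+25]; print(round(t,2),np.round(p,0),(r.inv().apply(np.array(p)-[668,-153,245])/10).round(1))
E
```

```text
clock: 11.1
eef_pos: [667.4, -152.5, 345.1]
eef_rot: [-0.0, 1.0, 0.01, -0.0]
force: [0.4, -0.1, -0.1]
opening: 0.6
[ 0.06623629  0.0614008  10.01306606]
1.55 [ 644. -153.  245.] [-2.4 -0.  -0. ]
1.45 [ 627. -153.  245.] [-4.1 -0.1  0. ]
1.35 [ 610. -153.  243.] [-5.8 -0.1  0.2]
1.25 [ 593. -153.  239.] [-7.5 -0.2  0.6]
1.15 [ 577. -153.  234.] [-9.1 -0.2  1.1]
1.05 [ 562. -153.  227.] [-10.6  -0.2   1.8]
0.95 [ 547. -153.  219.] [-12.1  -0.2   2.6]
0.85 [ 533. -153.  209.] [-13.5  -0.3   3.6]
0.75 [ 520. -153.  198.] [-14.8  -0.3   4.7]
0.65 [ 508. -153.  186.] [-16.   -0.3   5.9]
0.55 [ 498. -153.  172.] [-17.   -0.3   7.3]
0.45 [ 489. -153.  158.] [-17.9  -0.4   8.7]
0.35 [ 481. -153.  143.] [-18.7  -0.4  10.2]
0.25 [ 475. -153.  127.] [-19.3  -0.4  11.8]
0.15 [ 471. -153.  110.] [-19.7  -0.4  13.5]
0.05 [ 468. -153.   93.] [-20.   -0.4  15.2]
```

```bash
python3 -m creep '[[[0,0,4],[0,0,0],0],[[0,0,8],[0,0,0],0],[[0,0,10],[0,0,0],0],[[0,0,10],[0,0,0],0]]'; python3 -m creep '[[[-1.5,0,0],[0,0,0],0],[[-2.4,0,0],[0,0,0],0],[[-3.3,0,0],[0,0,0],0],[[-4.1,-0.1,0],[0,0,0],0],[[-5,-0.1,0.1],[0,0,0],0],[[-5.8,-0.1,0.2],[0,0,0],0],[[-6.7,-0.1,0.4],[0,0,0],0],[[-7.5,-0.2,0.6],[0,0,0],0],[[-8.3,-0.2,0.85],[0,0,0],0],[[-9.1,-0.2,1.1],[0,0,0],0],[[-9.9,-0.2,1.45],[0,0,0],0],[[-10.6,-0.2,1.8],[0,0,0],0],[[-11.4,-0.2,2.2],[0,0,0],0],[[-12.1,-0.2,2.6],[0,0,0],0],[[-12.8,-0.3,3.1],[0,0,0],0],[[-13.5,-0.3,3.6],[0,0,0],0],[[-14.2,-0.3,4.1],[0,0,0],0],[[-14.8,-0.3,4.7],[0,0,0],0]]'; python3 - <<'E'
from h import *
c=capture("scene");crop(c,190,130,220,240,2.5,"s5")
E
```

```text
clock: 11.6
eef_pos: [666.0, -152.2, 244.1]
eef_rot: [-0.001, 1.0, 0.01, -0.002]
force: [0.2, 0.1, 0.5]
opening: 0.3
clock: 13.85
eef_pos: [517.2, -152.1, 197.2]
eef_rot: [-0.001, 1.0, 0.01, -0.002]
force: [0.2, 0.4, 1.2]
opening: 0.3
```

View pics/s5.png

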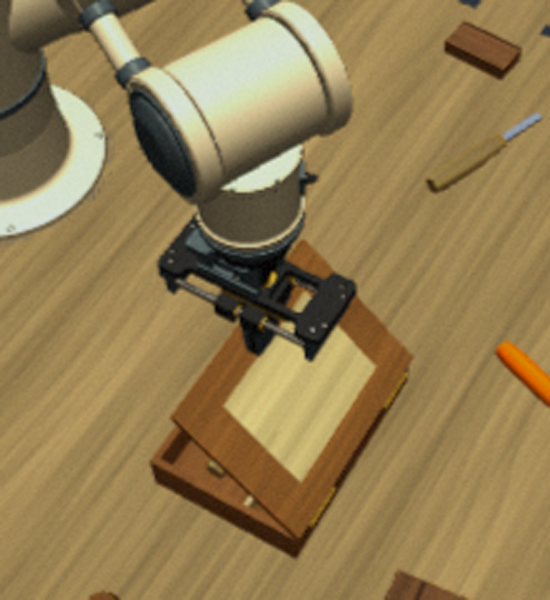

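The lid follows the fingertip and is now about 0.75 rad open. Continuing down, more slowly toward the end.

```bash
python3 -m creep '[[[-0.6,0,0.6],[0,0,0],0],[[-1.2,0,1.2],[0,0,0],0],[[-1.7,0,1.9],[0,0,0],0],[[-2.2,0,2.6],[0,0,0],0],[[-2.7,0,3.3],[0,0,0],0],[[-3.1,0,4],[0,0,0],0],[[-3.5,0,4.75],[0,0,0],0],[[-3.9,0,5.5],[0,0,0],0],[[-4.2,0,6.3],[0,0,0],0],[[-4.5,0,7.1],[0,0,0],0],[[-4.7,0,7.9],[0,0,0],0],[[-4.8,0,8.5],[0,0,0],0],[[-4.9,0,9],[0,0,0],0],[[-5,0,9.4],[0,0,0],0],[[-5.1,0,9.8],[0,0,0],0],[[-5.1,0,10.1],[0,0,0],0],[[-5.2,0,10.4],[0,0,0],0],[[-5.2,0,10.6],[0,0,0],0],[[-5.2,0,10.8],[0,0,0],0],[[-5.2,0,10.8],[0,0,0],0]]'; python3 -m creep '[[[0,0,0.1],[0,0,0],0],[[0,0,0.2],[0,0,0],0],[[0,0,0.25],[0,0,0],0],[[0,0,0.25],[0,0,0],0]]'
```

```text
clock: 16.4
eef_pos: [463.7, -152.7, 88.6]
eef_rot: [-0.001, 1.0, 0.01, -0.003]
force: [1.4, 0.4, -0.1]
opening: 0.7
clock: 16.9
eef_pos: [463.7, -152.7, 86.1]
eef_rot: [-0.001, 1.0, 0.01, -0.003]
force: [0.1, -0.6, -0.5]
opening: 0.5
```

```bash
python3 -m creep '[[[0,0,0.05],[0,0,0],0],[[0,0,0.1],[0,0,0],0],[[0,0,0.1],[0,0,0],0]]'; python3 -m creep '[[[0,0,0.04],[0,0,0],0],[[0,0,0.06],[0,0,0],0],[[0,0,0.06],[0,0,0],0]]'
```

```text
clock: 17.27
eef_pos: [463.7, -152.7, 85.2]
eef_rot: [-0.001, 1.0, 0.01, -0.003]
force: [-1.3, 0.8, 6.3]
opening: 0.5
clock: 17.65
eef_pos: [463.7, -152.7, 85.2]
eef_rot: [-0.001, 1.0, 0.01, -0.002]
force: [-3.9, 1.4, 15.5]
opening: 0.6
```

The lid bottoms at fingertip height 60 mm, which is the shut height, with rising force. Moving above the knob with the jaws turned along its arc.

```bash
python3 -m creep '[[[0,0,-3],[0,0,0],0],[[0,0,-8.5],[0,0,0],2],[[0.2,-4,-8.5],[0,0,0.18],5],[[0.2,-8,-8.5],[0,0,0.36],5],[[0.2,-12,-8.5],[0,0,0.54],5],[[0.2,-15.6,-8.5],[0,0,0.72],5],[[0.2,-15.6,-8.5],[0,0,0.9],5],[[0.2,-15.6,-8.5],[0,0,1.08],5],[[0.2,-15.6,-8.5],[0,0,1.26],5],[[0.2,-15.6,-8.5],[0,0,1.44],5],[[0.2,-15.6,-8.5],[0,0,1.62],5],[[0.2,-15.6,-8.5],[0,0,1.78],5],[[0.2,-15.6,-8.5],[0,0,1.78],5],[[0.2,-15.6,-8.5],[0,0,1.78],5],[[0.2,-15.6,-8.5],[0,0,1.78],5]]'; python3 - <<'E'
from h import *
c=capture("scene");crop(c,230,170,160,190,3,"s6")
f=lambda p:((proj(c,p)-[230,170])*3).round(0)
print(f([463,3,113]),f([463,3,145]),f([530.5,-10,78]))
E
```

```text
clock: 19.52
eef_pos: [463.0, 3.2, 170.4]
eef_rot: [-0.001, -0.638, 0.77, 0.002]
force: [-0.4, -0.6, 1.2]
opening: 49.7
[237. 179.] [236. 158.] [291. 240.]
```

View pics/s6.png

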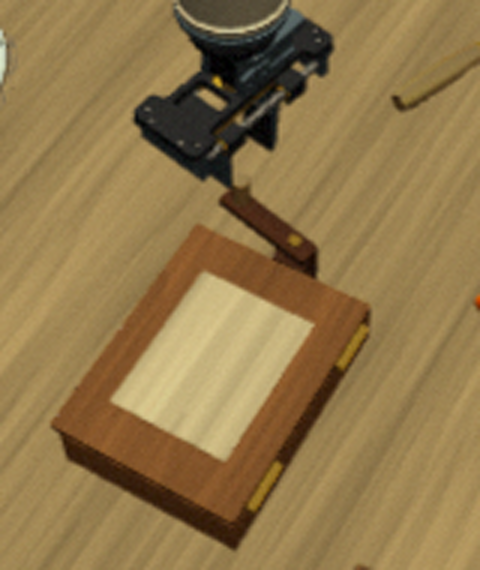

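The lid is flat shut, and the jaws straddle the knob at about (240,187). Lowering and closing lightly on the knob.

```bash
python3 -m creep '[[[0,0,3],[0,0,0],5],[[0,0,5],[0,0,0],5],[[0,0,6],[0,0,0],5],[[0,0,6.1],[0,0,0],5],[[0,0,6.1],[0,0,0],5]]' 4;  python3 -m creep '[[[0,0,0],[0,0,0],1],[[0,0,0],[0,0,0],1],[[0,0,0],[0,0,0],1],[[0,0,0],[0,0,0],1],[[0,0,0],[0,0,0],1]]' 4; python3 - <<'E'
from h import *
s=observe(); p0=s["eef_pos"]; _,r=toolrow(p0); print(s["joints"].round(2))
P=np.array([530.5,-10,p0[2]]); w=p0-P; a0=-np.arctan2(w[1],-w[0])-.019; print("bar",a0,np.hypot(*w[:2]))
for b in np.arange(0,1.6-a0,.12):
    t=a0+b; k=P+70*np.array([-np.cos(t+.019),-np.sin(t+.019),0]); print(round(b,2),(r.inv().apply(k-p0)/10).round(2))
E
```

```text
clock: 20.2
eef_pos: [463.0, 3.3, 109.9]
eef_rot: [-0.001, -0.638, 0.77, 0.002]
force: [0.9, -0.6, 0.1]
opening: 50.1
clock: 20.82
eef_pos: [463.0, 3.2, 110.0]
eef_rot: [-0.001, -0.638, 0.77, 0.002]
force: [0.3, 0.9, 2.8]
opening: 18.1
[-0.12  0.46  1.88  0.    0.8   1.63]
bar -0.21295781970402203 68.7399056599564
0.0 [-0.    0.13  0.  ]
0.12 [ 0.84  0.08 -0.  ]
0.24 [ 1.66 -0.06 -0.  ]
0.36 [ 2.47 -0.31 -0.  ]
0.48 [ 3.24 -0.64 -0.01]
0.6 [ 3.96 -1.07 -0.01]
0.72 [ 4.63 -1.58 -0.01]
0.84 [ 5.23 -2.17 -0.01]
0.96 [ 5.75 -2.82 -0.02]
1.08 [ 6.2  -3.53 -0.02]
1.2 [ 6.55 -4.29 -0.03]
1.32 [ 6.82 -5.09 -0.03]
1.44 [ 6.98 -5.91 -0.03]
1.56 [ 7.05 -6.75 -0.04]
1.68 [ 7.01 -7.59 -0.04]
1.8 [ 6.87 -8.42 -0.04]
```

```bash
python3 -m creep '[[[0.84,0,0],[0,0,-0.12],1],[[1.66,-0.1,0],[0,0,-0.24],1],[[2.47,-0.3,0],[0,0,-0.36],1],[[3.24,-0.65,0],[0,0,-0.48],1],[[3.96,-1.1,0],[0,0,-0.6],1],[[4.63,-1.6,0],[0,0,-0.72],1],[[5.23,-2.2,0],[0,0,-0.84],1],[[5.75,-2.8,0],[0,0,-0.96],1],[[6.2,-3.5,0],[0,0,-1.08],1],[[6.55,-4.3,0],[0,0,-1.2],1],[[6.8,-5.1,0],[0,0,-1.32],1],[[7,-5.9,0],[0,0,-1.44],1],[[7.05,-6.7,0],[0,0,-1.56],1],[[7.05,-7.2,0],[0,0,-1.62],1],[[7,-7.6,0],[0,0,-1.68],1],[[7,-7.6,0],[0,0,-1.68],1],[[7,-7.6,0],[0,0,-1.68],1]]'; python3 - <<'E'
from h import *
s,r=toolrow([530.5-1.3+.5,-80,110]);print(s,observe()["force"],r.as_matrix()[:2,:2].round(3))
c=capture("scene");crop(c,230,170,160,190,3,"s7")
t=capture("top");crop(t,280,150,180,140,3,"t7"); a=cv2.imread("pics/s7.png");b=cv2.imread("pics/t7.png")
m=np.zeros((600,800,3),np.uint8);b=cv2.resize(b,None,fx=.58,fy=.58); m[:570,:480]=a; m[:b.shape[0],480:480+b.shape[1]]=b;cv2.imwrite("pics/m7.png",m)
E
```

```text
clock: 22.95
eef_pos: [524.8, -80.0, 109.7]
eef_rot: [-0.001, 0.999, -0.04, -0.002]
force: [0.5, -5.3, 3.8]
opening: 17.6
[ 0.48510942 -0.03473378 -0.0292332 ] [ 0.53745197 -5.30200859  3.75113312] [[ 0.997 -0.079]
 [-0.079 -0.997]]
```

View pics/m7.png

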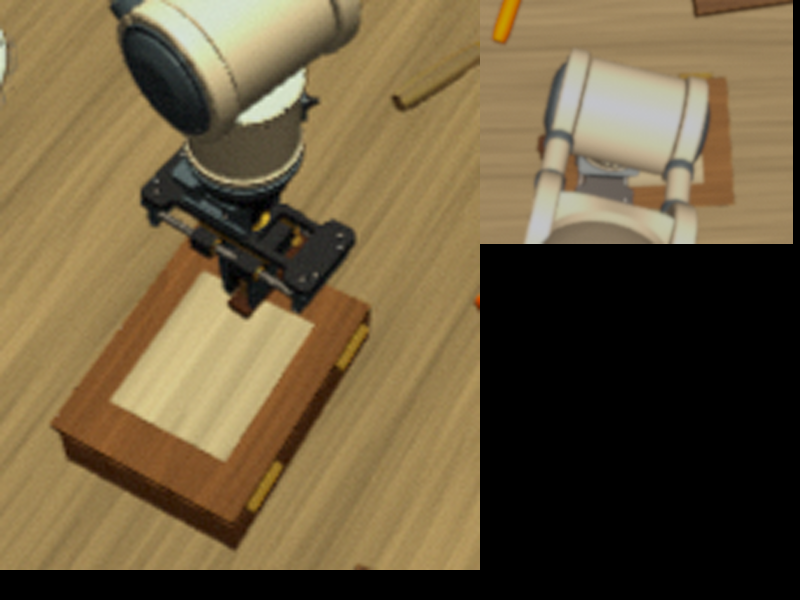

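The bar now lies across the lid, close to square. I'll push on in small steps to square or the stop, watching the force.

```bash
python3 -m creep '[[[0.2,0,0],[0,0,-0.04],1],[[0.4,0,0],[0,0,-0.08],1],[[0.5,0,0],[0,0,-0.1],1],[[0.5,0,0],[0,0,-0.1],1]]'; python3 -m creep '[[[0.1,0,0],[0,0,0],1],[[0.2,0,0],[0,0,0],1],[[0.2,0,0],[0,0,0],1]]'
```

```text
clock: 23.55
eef_pos: [529.6, -80.0, 109.6]
eef_rot: [-0.001, 1.0, 0.01, -0.002]
force: [-0.5, 0.4, 2.7]
opening: 17.6
clock: 23.92
eef_pos: [531.6, -79.9, 109.5]
eef_rot: [-0.001, 1.0, 0.01, -0.002]
force: [-0.6, -1.8, 3.6]
opening: 17.6
```

```bash
for i in 1 2; do python3 -m creep '[[[0.1,0,0],[0,0,0],1],[[0.15,0,0],[0,0,0],1],[[0.15,0,0],[0,0,0],1]]'; done
```

```text
clock: 24.3
eef_pos: [533.1, -79.8, 109.5]
eef_rot: [-0.001, 1.0, 0.01, -0.002]
force: [-1.2, -1.5, 1.5]
opening: 17.4
clock: 24.68
eef_pos: [534.7, -79.8, 109.5]
eef_rot: [-0.001, 1.0, 0.01, -0.002]
force: [-1.1, -0.6, 0.6]
opening: 18.2
```

```bash
python3 -m creep '[[[0.1,0,0],[0,0,0],1],[[0.15,0,0],[0,0,0],1],[[0.15,0,0],[0,0,0],1]]'; python3 -m creep '[[[0.05,0,0],[0,0,0],1],[[0.1,0,0],[0,0,0],1],[[0.1,0,0],[0,0,0],1]]'
```

```text
clock: 25.05
eef_pos: [535.5, -79.8, 109.4]
eef_rot: [-0.001, 1.0, 0.01, -0.003]
force: [-5.4, -3.0, 3.7]
opening: 17.9
clock: 25.42
eef_pos: [535.6, -79.8, 109.2]
eef_rot: [-0.001, 1.0, 0.01, -0.004]
force: [-7.3, -2.4, 5.2]
opening: 17.9
```

The stop (1.6 rad) was reached with force rising. Releasing, retreating and checking.

```bash
python3 -m creep '[[[-0.1,0,0],[0,0,0],2.2],[[-0.1,0,0],[0,0,0],4],[[-0.1,0,0],[0,0,0],5],[[-0.1,0,0],[0,0,0],5],[[-0.1,0,-2],[0,0,0],5],[[-0.1,0,-7],[0,0,0],5],[[-0.1,0,-12],[0,0,0],5],[[-5,0,-15],[0,0,0],5],[[-10,-6,-16],[0,0,0],5],[[-13,-12,-16],[0,0,0],5],[[-14,-18,-16],[0,0,0],5],[[-14,-24,-16],[0,0,0],5],[[-14,-28,-16],[0,0,0],5],[[-14,-28,-16],[0,0,0],5],[[-14,-28,-16],[0,0,0],5]]'; python3 - <<'E'
from h import *
c=capture("scene");t=capture("top");cv2.imwrite("pics/s8.png",c["img"][...,::-1])
crop(t,300,170,140,110,3,"t8");crop(c,230,170,160,190,2,"s8c")
m=np.zeros((600,800,3),np.uint8);a=cv2.imread("pics/t8.png");b=cv2.imread("pics/s8c.png");m[:330,:420]=a;m[:380,430:750]=b
w=cv2.resize(t["img"][80:400,:,::-1],None,fx=.65,fy=.65);m[385:593,:416]=w
cv2.imwrite("pics/m8.png",m)
f=lambda u,v,z: ray(t,300+u/3,170+v/3,z)
print(f(0,0,78)); print(observe()["eef_pos"],observe()["force"])
K=[(proj(t,p)-[300,170])*3 for p in([531.5,-10,78],[530.2,-80,113],[529.8,-100,78])];print(np.round(K))
E
```

```text
clock: 27.3
eef_pos: [390.9, 196.8, 270.8]
eef_rot: [-0.001, 1.0, 0.011, -0.004]
force: [0.5, -1.0, 0.1]
opening: 50.0
[689.39989268  36.49539157  78.        ]
[391.1479092  196.05680881 270.84366893] [ 0.16887698 -0.03897536  1.06059739]
[[ 60. 185.]
 [147. 181.]
 [168. 184.]]
```

View pics/m8.png

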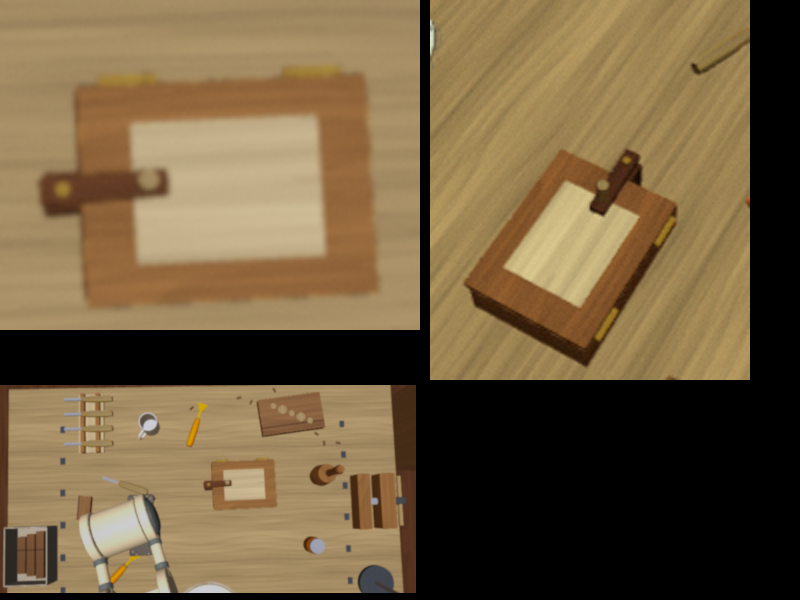

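The lid is shut flat and the bar lies parallel to the lid's sides, from (40,195) to (168,182) in the crop. Everything else in view is unmoved.

```bash
python3 -c "
from station import finish_job
print(finish_job())"
```

```text
the job is handed in; nothing more can be done
None
```

I laid the fishtail gouge flat in the front compartment and let go of it. I then swung the lid shut with the fingertips and turned the turn-button across it until it reached its stop. I handed the job in at about 27 s.

- **Gouge:** the pictures after release showed it lying lengthwise in the middle of the compartment, clear of the walls. As it touched the floor the wrist force rose briefly to about 22 N, because I lowered it a little too far. I eased that off before opening the fingers.
- **Lid:** it came down to the shut height of 60 mm. I pressed it home lightly, at about 15 N.
- **Turn-button:** the last pictures show it parallel to the lid's sides. I felt the stop at the knob, so it should be at about 1.6 rad, 0.03 past exactly square.
- **Other things:** everything visible in the last pictures was where it started, and the gripper was clear of everything. The stone is under the shut lid, so I last saw it undisturbed before closing. The arm partly hid the offcut and the straight-bladed gouge.
- **Disagreement:** the two cameras differed by up to 10 mm along x on where the case was. I averaged them, and touching the lid and knob matched the average to within a few millimetres.

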